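# Rack the gable panel and hold the air lever half-way

## Robot

A 6-joint arm with a two-finger parallel gripper is mounted at the origin on the work surface. World frame = base frame: x ahead of the robot, y to its left, z up, the work surface at z = 0. Lengths are in mm, angles in rad, forces in N, time in s.
With the tool pointing down it reaches from about 400 to 925 mm from the base axis. Payload 12.5 kg.
Tool frame: the origin (TCP) lies midway between the tips of the shut fingers; the grasp point (between the pads) lies 19 mm behind it (env.tcp_to_grasp is the distance from the TCP to the grasp point, in mm); z points along the fingers, y is the line along which they close (so a half turn about z gives the same grasp; the last joint's range is limited). The gripper opens to 95 mm and grips with 3 to 60 N. Pads are 20 mm wide; open, the fingers measure 119 mm over their backs; the gripper's body (75 mm by 180 mm) begins 59 mm behind the grasp point.
Start: joints at [1.007, 0.491, 1.559, -0, 1.092, -0.106], TCP at [276.222, 560.668, 214.661] pointing down, gripper open.
Joint ranges: [-3.1, 3.1], [-0.84, 2.19], [0.05, 2.79], [-1.13, 4.28], [0.06, 2.93], [-2.69, 2.69]. Speed limits (rad/s): [2.22, 2.22, 2.79, 3.14, 3.14, 3.14].

## Interface

Orientations are given as [roll, pitch, yaw] about the fixed x, y, z axes, in that order (R = Rz(yaw) Ry(pitch) Rx(roll)).
In Python, from cell import env gives the robot as it stands. The module is installed in compiled form; this text tells all that it offers.
- The arm moves only by the tool step_arm, never from a script. Its argument "plan" is a list that holds one entry, the list of rows, each a list of 5 numbers: the shift along the tool's x, y, z in mm, then the turn about the tool's z in degrees, then the opening, from -1 (shut) to 1 (fully open). A call has 1 to 8 rows; each row is the pose to reach, as a shift and turn from the pose commanded when the call began, along the tool's axes at that moment; what a row does not reach only later rows make up. A row lasts 1/12 s, in which the tool goes at most 41.7 mm and 7.16 degrees, less where a joint would pass 70% of its speed; a pose out of reach is approached as far as the arm can. A call with a gripper value outside its range is refused whole. The fingers move at their own pace and stop on an object; the grip force is fixed at half the most. Time passes only in rows, so rows that repeat a pose let the fingers close. It gives the time, the measured TCP pose, the force, the opening and the grip force at its end, in the units of the state.
- env.state(): the state, without advancing time (a new reading comes with each control period).
- env.read_camera(name): name is "scene" or "side" or "wrist"; returns the picture (384x512x3 uint8, blue, green, red); there is no depth.
- env.get_calibration(name): a dict with "K" (3x3 intrinsics, pixels), "D" ([k1, k2, p1, p2, k3] as OpenCV has them; the pictures are not rectified), "extrinsics" (4x4, takes a point from world to camera coordinates). Camera axes: x right, y up, looking along -z (the intrinsics and any distortion apply to the point x, -y, -z); pixel columns grow to the right and rows downward; lengths in mm; the calibration is good to about 2 mm. A picture is of the moment at which its call begins: read the wrist's pose just before it. get_calibration takes no time and is no camera call; for the wrist camera it gives the pose at the moment of the call.
- env.job_done(): hands the job in; it is judged then, once.
The state is a dict: "t": time; "joints": joint angles; "qvel": joint speeds; "tau": joint torques, N m; "eef_pos": TCP position; "tcp_rot": TCP orientation; "ft_force": force on the tool from outside, world axes, zero at the start; "moment": the same for the moment, N m; "opening": opening from 0.0 (shut) to 1.0 (fully open); "grip_force": force on a finger pad.
Only numpy, scipy, OpenCV 4.12 (cv2) and the standard library are available. Lean on these libraries where they do the work, as an engineer would, in place of code of your own. Each camera call takes 0.05 s, during which the arm holds its last target. There are 200 camera calls.

## Task

Take the peaked clay panel off its easel, stand it on its straight edge with the peak up, fully down in the empty slot of the white slotted rack, and let go of it. Then press the spring-loaded air lever with the fingers half-way down, until its arm is level (never down to its bottom stop, which would blast the panels), and keep it there: the program finishes while still holding the lever level. Leave the other panels, the spray bottle and the jar where they are.

Things in the scene. Friction and masses are not known exactly. Their poses are not given: they have to be found in the camera images.
- panel_mid (a point): centre of the loose fired-clay panel to be racked: a red-brown house gable, 9 mm thick, 80 wide, 100 high; sides straight up to 60 mm, then narrowing evenly to a central peak. 0.09 to 0.16 kg. Point 50 mm above the straight edge, on the mid-plane. Axes: x across the thickness, y along the width, z from straight edge to peak. It leans on the easel, peak up and towards the robot side.
- easel: fixed small dark wooden easel, origin under its middle; on either side of the rack (the lever on the other). It leans the panel 30 degrees from upright towards its own -x (robot side), straight edge about 30 mm above the table. Its 70 mm wide back covers the panel's robot-side face up to 42 mm from the straight edge, its lip the other face up to 6 mm; above, both faces are free to pinch.
- slot_floor (a point): middle of the floor of the empty rack slot (a dark rubber strip lies in it), 12 mm above the table; which slot is empty varies. Axes: x across the slot, y along it, z up. The slot is 15 mm wide, 38 deep, 100 long, open at both ends. A fully seated panel has its centre 50 mm above this point.
- rack: fixed white plastic block, 170 x 100 mm, 50 high, origin under its middle, with three parallel slots 50 mm apart (x across the slots, y along them). A steel air bar (16 mm thick, top 48 mm above the table) runs across the slot ends on its +y side, 66 mm from the slot middles.
- lever (a joint): air lever angle in rad: 0 released (arm rises 0.24 rad towards its pad), 0.24 half-way with the arm level, 0.48 at its bottom stop. A spring returns it; pressing at the pad takes about 6 N to start, 10 N when level, 14 N at the stop.
- lever_pad (a point): centre of the top face of the black rubber pad at the free end of the lever, 46 x 46 mm; it is the place to press. Axes turn with the lever; when the arm is level, z is up and x points from pad to hinge. About 81 mm above the table when released, 53 mm when level, 24 mm at the stop.
- lever_hinge (a point): hinge axis of the lever, on the fixed grey valve block, 45 mm above the table; the pad centre lies 120 mm from it, on the robot's side (-x of this point's own axes, z up), its top face 8 mm above the hinge-to-pad line.
- panel: the same gable panel; origin at the middle of its straight bottom edge, axes as for panel_mid.
- wall_a_mid (a point): centre of a small rectangular clay panel, 80 x 54 mm, 9 mm thick, standing loose in one rack slot (its top is 66 mm above the table). Bystander. Axes as for panel_mid.
- wall_b_mid (a point): the second such panel, in another rack slot. Bystander.
- spray_mid (a point): white spray bottle, 74 mm across, 195 mm high, on the far side of the bench; point 80 mm above its foot. Bystander.
- jar_mid (a point): glaze jar, 70 mm across, 85 mm high, on the far side of the bench; point half-way up. Bystander.

How it is judged:
By the outcome, as a careful person would: the job done as asked, in the order asked, and still so for the second after the job is handed in, while the arm keeps its last pose, push and grip.
It also fails if it takes over 61 s, if anything falls off the work surface, if the arm or the gripper's body presses on something with over 40 N, if the wrist force passes 120 N, or if a joint passes its speed limit or range.

## Working session

There is one attempt and no reset: what is moved stays moved. The work goes in short steps, Python scripts to look and compute and a tool call to move; the robot and the scene stay as the last step left them, time stands still between calls to the robot, and variables do not carry over. Pictures are saved under pics/ and viewed, at most 10 in all, crops included, and the job is handed in when it is done.

Besides the shell and the picture viewer there is one more tool, called after ">>>" by a JSON object that holds its "fn" and its "kwargs", one argument or row to a line. step_arm: Moves the arm, as the interface text tells. Its arguments: {"type":"object","properties":{"plan":{"type":"array"}},"required":["plan"]}

```bash
mkdir -p pics; ls; python3 - <<'E'
from cell import env
import cv2,numpy as np
s=env.state();print(s)
a=env.read_camera("scene");b=env.read_camera("side")
cv2.imwrite("pics/scene.png",cv2.resize(a,(800,600)));cv2.imwrite("pics/side.png",cv2.resize(b,(800,600)))
cv2.imwrite("pics/scene_raw.png",a);cv2.imwrite("pics/side_raw.png",b)
for n in("scene","side","wrist"):
  c=env.get_calibration(n);print(n,np.round(c["K"],1).tolist(),c["D"],np.round(c["extrinsics"],3).tolist())
E
```

```text
pics
{'t': 0.0, 'joints': array([ 1.00742220e+00,  4.91564929e-01,  1.55946256e+00, -2.77022988e-05,
        1.09168464e+00, -1.05604755e-01]), 'qvel': array([-9.77849020e-04, -9.53866121e-04,  1.27280695e-03,  1.68868029e-03,
        2.95540882e-05, -2.08093262e-03]), 'tau': array([ 7.56976715e-04, -6.12636995e+01, -2.58191568e+01,  6.92080893e-02,
        4.81750583e-02, -1.70724948e-04]), 'eef_pos': array([276.07330315, 560.4460857 , 214.05389462]), 'tcp_rot': array([-3.14047683e+00, -9.35702628e-05,  2.68383602e+00]), 'ft_force': array([0.18950225, 0.47387149, 0.6991228 ]), 'moment': array([-0.0177886 , -0.04639011,  0.01816521]), 'grip_force': 0.0, 'opening': 1.0013569697601952}
scene [[458.0, 0.0, 253.9], [0.0, 458.0, 189.9], [0.0, 0.0, 1.0]] [-0.01329216  0.          0.          0.          0.        ] [[-0.604, 0.797, -0.007, 351.843], [-0.683, -0.512, 0.521, 355.069], [0.412, 0.319, 0.854, -1450.039], [0.0, 0.0, 0.0, 1.0]]
side [[453.5, 0.0, 257.9], [0.0, 453.5, 195.3], [0.0, 0.0, 1.0]] [-0.04581913  0.          0.          0.          0.        ] [[0.862, -0.507, -0.02, -497.085], [0.327, 0.525, 0.786, -250.942], [-0.387, -0.684, 0.618, -752.837], [0.0, 0.0, 0.0, 1.0]]
wrist [[307.2, 0.0, 254.1], [0.0, 307.2, 186.8], [0.0, 0.0, 1.0]] [0.01649611 0.         0.         0.         0.        ] [[0.443, 0.897, -0.002, -624.501], [-0.869, 0.429, -0.248, 27.851], [-0.221, 0.111, 0.969, -390.541], [0.0, 0.0, 0.0, 1.0]]
```

View pics/scene.png

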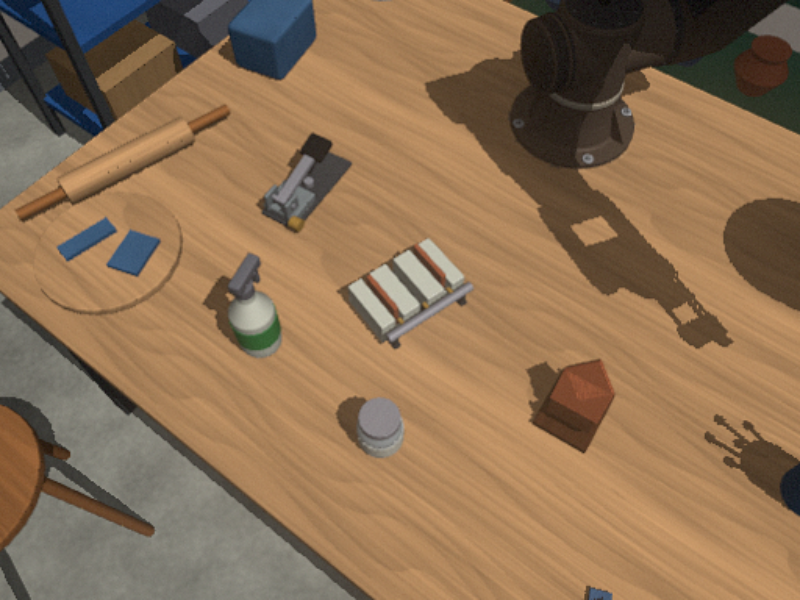

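View pics/side.png

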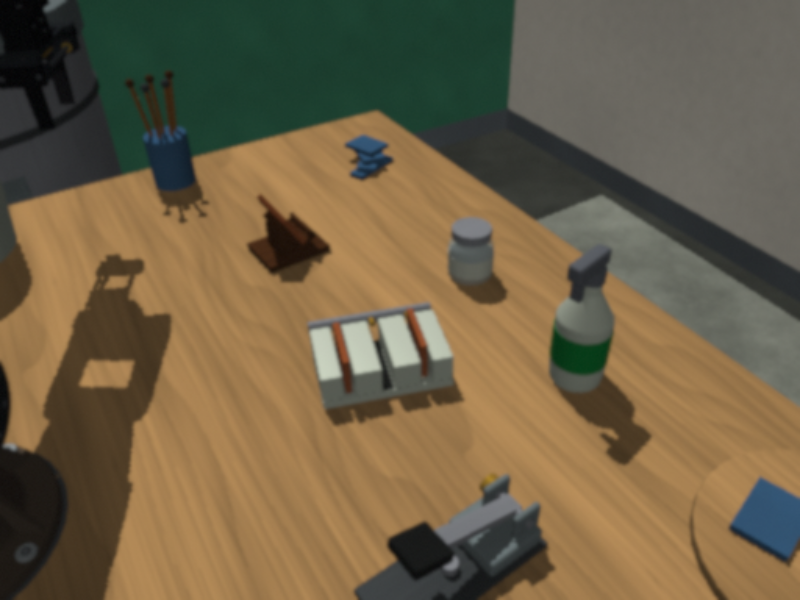

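```bash
cat > h.py <<'E'
import cv2,numpy as np
from cell import env
from scipy.optimize import least_squares
from scipy.spatial.transform import Rotation as R
C={n:env.get_calibration(n) for n in("scene","side")}
def proj(c,P):
    P=np.atleast_2d(P);E=c["extrinsics"];q=P@E[:3,:3].T+E[:3,3]
    q=q*[1,-1,-1]
    return cv2.projectPoints(q,np.zeros(3),np.zeros(3),c["K"],np.array(c["D"]))[0][:,0]
def fit(obs,x0,f=None):
    """obs: list of (calib, local xyz, pixel); pose x,y,z0?,yaw on table"""
    def res(p):
        Rm=R.from_euler("z",p[2]).as_matrix();r=[]
        for c,l,u in obs: r.append(proj(c,Rm@np.array(l,float)+[p[0],p[1],0])[0]-u)
        return np.ravel(r)
    s=least_squares(res,x0,x_scale=[10,10,.1],loss="soft_l1",f_scale=1.);return s.x,res(s.x).reshape(-1,2)
def tile(img,x,y,w,h,k):
    t=cv2.resize(img[y:y+h,x:x+w],None,fx=k,fy=k,interpolation=cv2.INTER_CUBIC)
    for i in range(0,w,10):
        cv2.line(t,(int(i*k),0),(int(i*k),6 if (x+i)%20 else 12),(0,255,255),1)
        if i%20==0: cv2.putText(t,str(x+i),(int(i*k)+2,14),0,.4,(0,255,255),1)
    for i in range(0,h,10):
        cv2.line(t,(0,int(i*k)),(8,int(i*k)),(0,255,255),1)
        if i%20==0: cv2.putText(t,str(y+i),(10,int(i*k)+5),0,.4,(0,255,255),1)
    return t
E
python3 - <<'E'
from h import *
a=cv2.imread("pics/scene_raw.png");b=cv2.imread("pics/side_raw.png")
T=lambda im,x,y:tile(im,x,y,100,75,4)
cv2.imwrite("pics/c1.png",np.vstack([np.hstack([T(a,210,150),T(b,190,190)]),np.hstack([T(a,320,220),T(b,140,115)])]))
cv2.imwrite("pics/c2.png",np.hstack([tile(a,150,75,80,80,5),tile(b,225,294,133,90,3)[:270].repeat(1,0) if 0 else cv2.copyMakeBorder(tile(b,225,294,130,90,3),0,130,0,0,0)]))
E
```

```text
(no output)
```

View pics/c1.png

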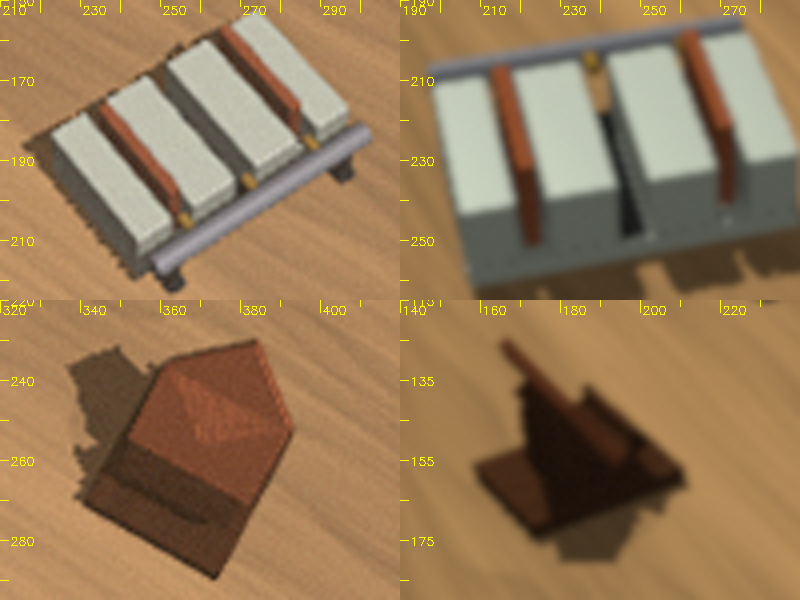

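View pics/c2.png

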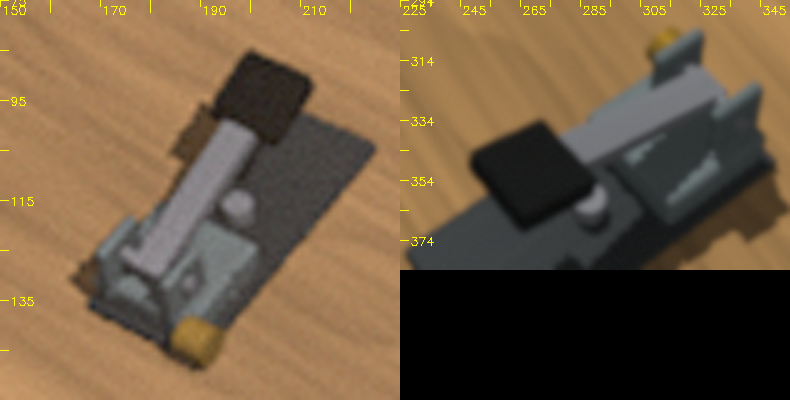

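```bash
python3 - <<'E'
from h import *
S,D=C["scene"],C["side"]
for c in(S,D):
    E=c["extrinsics"];print("cam",(-E[:3,:3].T@E[:3,3]).round())
o=[(S,(85,-50,50),(223.2,183.7)),(S,(85,50,50),(244.2,211.2)),(S,(-85,50,50),(297,177.5)),(S,(-85,-50,50),(277,154)),
(D,(-85,-50,50),(204.7,243)),(D,(85,-50,50),(290,228.2)),(D,(-85,50,50),(199,210.5)),(D,(85,50,50),(276.2,197.5))]
p,r=fit(o,[600,0,0]);print("rack",p,r.round(1).tolist())
# panel
s,c=np.sin(np.pi/6),np.cos(np.pi/6)
def L(x,y,z):return (x*c-z*s,y,30+x*s+z*c)
o=[(S,L(4.5,0,100),(384.2,230)),(S,L(4.5,-40,60),(361.2,234.5)),(S,L(4.5,40,60),(393.2,252)),(D,L(0,0,100),(166.2,125.5)),(S,L(4.5,-40,6),(352,253.7)),(S,L(4.5,40,6),(382,271.2))]
p,r=fit(o,[500,300,0]);print("panel",p,r.round(1).tolist())
t=.24
def P(x,y):
    b=np.array([-120*np.cos(t),0,45+120*np.sin(t)]);n=np.array([np.sin(t),0,np.cos(t)]);ax=np.array([np.cos(t),0,-np.sin(t)])
    return b+8*n+x*ax+y*np.array([0,1,0])
o=[(S,P(-23,-23),(200,85)),(S,P(-23,23),(212.4,91)),(S,P(23,23),(205,103.4)),(S,P(23,-23),(192.6,97)),
(D,P(-23,23),(249,345.7)),(D,P(23,23),(273.3,334.7)),(D,P(23,-23),(290.6,352.3)),(D,P(-23,-23),(266,370.5))]
p,r=fit(o,[600,-200,0]);print("lever hinge",p,r.round(1).tolist());cz,sz=np.cos(p[2]),np.sin(p[2]);q=P(0,0)
print("pad",p[0]+cz*q[0],p[1]+sz*q[0],q[2])
E
```

```text
cam [1052.  364. 1055.]
cam [ 219. -635.  653.]
rack [ 5.32992053e+02 -1.66788248e+01 -3.06642459e-01] [[-0.8, -0.9], [0.2, -0.9], [0.8, -0.3], [-2.0, -2.1], [-0.2, -1.0], [0.3, -0.9], [-0.9, -1.2], [1.1, -0.8]]
panel [5.55836943e+02 3.18367822e+02 7.23565477e-02] [[-0.5, 0.6], [-0.3, 0.9], [-0.7, 0.5], [-0.6, -1.2], [0.2, -1.3], [0.8, -1.8]]
lever hinge [ 5.24408178e+02 -3.05438408e+02  1.10123632e-01] [[-0.8, -2.0], [0.1, -2.1], [-0.9, -1.8], [-1.8, -1.5], [-2.0, -1.5], [-1.7, -2.1], [0.9, 2.0], [0.6, -3.1]]
pad 410.44378689016736 -318.0395613110319 81.29501897007239
```

```bash
cat >> h.py <<'E'
def ray(c,u):
    q=cv2.undistortPoints(np.array([[u]],float),c["K"],np.array(c["D"]))[0,0]
    E=c["extrinsics"];Rm=E[:3,:3];return -Rm.T@E[:3,3],Rm.T@np.array([q[0],-q[1],-1.])
def onz(c,u,z):
    o,d=ray(c,u);return o+d*(z-o[2])/d[2]
def tri(obs):
    A=np.zeros((3,3));b=np.zeros(3)
    for c,u in obs:
        o,d=ray(c,u);d/=np.linalg.norm(d);M=np.eye(3)-np.outer(d,d);A+=M;b+=M@o
    return np.linalg.solve(A,b)
def shift(target,yaw=None):
    """tool-frame shift and turn from the measured pose to world target"""
    s=env.state();Rm=R.from_euler("xyz",s["tcp_rot"]).as_matrix()
    d=Rm.T@(np.array(target)-s["eef_pos"])
    a=None if yaw is None else np.degrees((s["tcp_rot"][2]-yaw+np.pi)%(2*np.pi)-np.pi)
    return d.round(1),a
E
python3 - <<'E'
from h import *
D=C["side"]
print("cup base",onz(D,(174/1.5625,186/1.5625),0))
for u in((130,85),(168,73)):
  print("brush tips between",[onz(D,(u[0]/1.5625,u[1]/1.5625),z).round() for z in(150,220)])
print(shift([455,317,230],1.643))
E
```

```text
cup base [440.35190952 642.59394837   0.        ]
brush tips between [array([432., 812., 150.]), array([403., 610., 220.])]
brush tips between [array([515., 834., 150.]), array([474., 629., 220.])]
(array([-268.1, -139.3,  -15.8]), np.float64(59.6311654612297))
```

>>> {"fn": "step_arm", "kwargs": {
  "plan": [
    [[-33,-17,-2,7,1],[-67,-35,-4,14,1],[-100,-52,-6,21,1],[-134,-70,-8,28,1],[-167,-87,-10,35,1],[-201,-105,-12,42,1],[-235,-122,-14,49,1],[-268,-139,-16,56,1]]
  ]
}}

```text
t: 0.77
eef_pos: [455.9, 315.8, 230.6]
tcp_rot: [-3.141, 0.0, 1.7]
ft_force: [0.6, 0.4, 0.5]
opening: 0.999
grip_force: 0.0
```

>>> {"fn": "step_arm", "kwargs": {
  "plan": [
    [[0,0,0,3.6,1],[0,0,0,3.6,1],[0,0,0,3.6,1]]
  ]
}}

```text
t: 1.02
eef_pos: [455.1, 317.4, 230.4]
tcp_rot: [-3.141, -0.0, 1.645]
ft_force: [-0.4, -0.4, -0.3]
opening: 0.998
grip_force: 0.0
```

```bash
python3 - <<'E'
from h import *
s=env.state();print(s["t"],s["eef_pos"],s["tcp_rot"])
import pickle
c=env.get_calibration("wrist");w=env.read_camera("wrist");pickle.dump(c,open("w1.pkl","wb"));cv2.imwrite("pics/w1raw.png",w)
t=cv2.resize(w,(800,600),interpolation=cv2.INTER_CUBIC)
for i in range(0,512,50): cv2.putText(t,str(i),(int(i*1.5625),10),0,.35,(0,255,255),1);cv2.line(t,(int(i*1.5625),12),(int(i*1.5625),18),(0,255,255),1)
for i in range(0,384,50): cv2.putText(t,str(i),(8,int(i*1.5625)+4),0,.35,(0,255,255),1);cv2.line(t,(0,int(i*1.5625)),(6,int(i*1.5625)),(0,255,255),1)
cv2.imwrite("pics/w1.png",t)
E
```

```text
1.0167 [455.07274444 317.40587035 230.42766897] [-3.14104248e+00 -9.43008708e-06  1.64515544e+00]
```

View pics/w1.png

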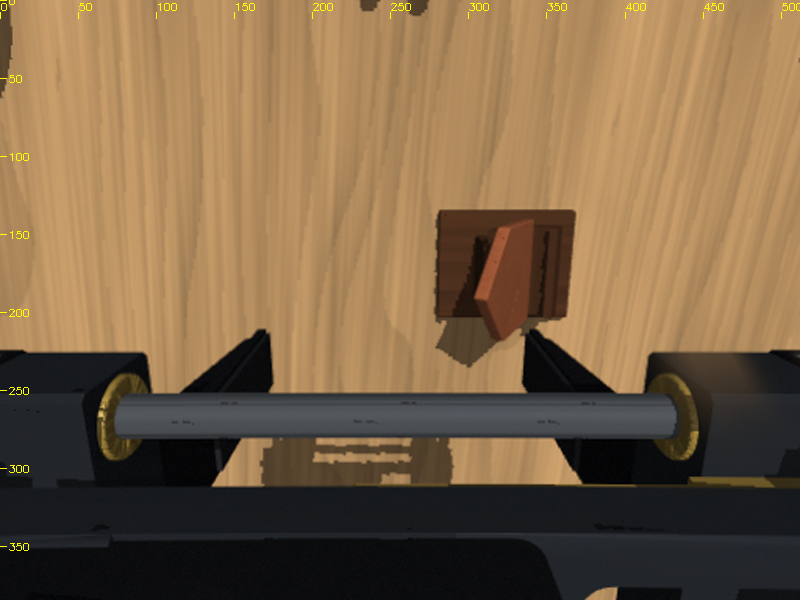

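```bash
python3 - <<'E'
from h import *
import pickle
W=pickle.load(open("w1.pkl","rb"));S,D=C["scene"],C["side"]
s,c=np.sin(np.pi/6),np.cos(np.pi/6)
def L(x,y,z):return (x*c-z*s,y,30+x*s+z*c)
o=[(S,L(4.5,0,100),(383.9,229.6)),(S,L(4.5,-40,60),(360.9,234.1)),(S,L(4.5,40,60),(392.9,251.6)),
(W,L(-4.5,0,100),(304.3,189)),(W,L(4.5,-40,60),(319,217.3)),(W,L(-4.5,40,60),(321,145.6)),(W,L(4.5,40,60),(324,145))]
p,r=fit(o,[500,300,0]);print("panel all",p,r.round(1).tolist())
p,r=fit(o[3:],[500,300,0]);print("panel wrist",p,r.round(1).tolist())
# easel base corners on table
for u in((437,210),(575,210),(566,318),(436,318)): print(onz(W,(u[0]/1.5625,u[1]/1.5625),8).round(1))
print("tri peak",tri([(S,(383.9,229.6)),(W,(311.5,191))]), "fingers y?")
E
```

```text
panel all [5.54842106e+02 3.16126610e+02 2.86072496e-02] [[-0.0, 0.6], [0.2, 0.1], [-0.9, 0.9], [-3.1, 0.1], [0.5, 1.3], [-2.4, -1.4], [3.1, 0.1]]
panel wrist [5.55854458e+02 3.15527275e+02 1.05511743e-02] [[-2.0, -0.2], [0.7, 1.4], [-0.7, -1.3], [4.8, 0.3]]
[484.8 356.9   8. ]
[595.8 364.9   8. ]
[603.2 274.    8. ]
[492.6 265.8   8. ]
tri peak [509.33536181 314.81236409 122.07515933] fingers y?
```

>>> {"fn": "step_arm", "kwargs": {
  "plan": [
    [[-4,30,0,0,1],[-9,63,10,0,1],[-9,63,45,0,1],[-9,63,80,0,1],[-9,63,115,0,1],[-9,63,140,0,0.2],[-9,63,155,0,-0.1],[-9,63,155,0,-0.1]]
  ]
}}

```text
t: 1.73
eef_pos: [516.4, 313.6, 72.2]
tcp_rot: [-3.136, 0.002, 1.647]
ft_force: [0.5, 0.1, -1.3]
opening: 0.845
grip_force: 0.0
```

```bash
python3 - <<'E'
from h import *
a=env.read_camera("side");b=env.read_camera("wrist");s=env.state();print(s["t"],s["eef_pos"],s["ft_force"],s["opening"])
cv2.imwrite("pics/g1.png",np.hstack([tile(a,140,85,100,112,4)[:448],tile(b,180,90,200,224,2)]))
E
```

```text
1.8333 [518.16392538 314.06913707  75.66930935] [ 0.43918201 -0.03209979 -0.05092447] 0.7604249177466987
```

View pics/g1.png

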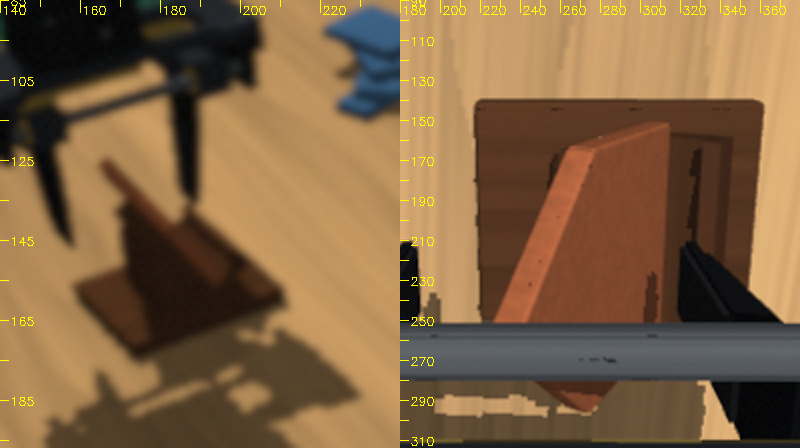

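>>> {"fn": "step_arm", "kwargs": {
  "plan": [
    [[0,0,0,0,-0.2],[0,0,0,0,-0.2],[0,0,0,0,-0.2],[0,0,0,0,-0.2],[0,0,0,0,-0.3],[0,0,0,0,-0.3],[0,0,0,0,-0.3],[0,0,0,0,-0.3]]
  ]
}}

```text
t: 2.5
eef_pos: [518.7, 313.1, 75.7]
tcp_rot: [3.142, -0.0, 1.644]
ft_force: [0.2, -0.8, -0.2]
opening: 0.35
grip_force: 0.0
```

>>> {"fn": "step_arm", "kwargs": {
  "plan": [
    [[0,0,0,0,-0.4],[0,0,0,0,-0.4],[0,0,0,0,-0.4]]
  ]
}}

```text
t: 2.75
eef_pos: [520.2, 313.4, 76.5]
tcp_rot: [3.138, -0.001, 1.644]
ft_force: [3.4, -2.0, 6.4]
opening: 0.306
grip_force: 17.2
```

>>> {"fn": "step_arm", "kwargs": {
  "plan": [
    [[0,-2,-3,0,-0.5],[0,-4,-7,0,-0.6],[0,-6,-11,0,-0.6],[0,-6,-14,0,-0.7]]
  ]
}}

```text
t: 3.08
eef_pos: [516.1, 313.5, 91.0]
tcp_rot: [3.133, -0.002, 1.644]
ft_force: [13.0, 1.1, -2.6]
opening: 0.27
grip_force: 25.9
```

```bash
python3 - <<'E'
from h import *
a=env.read_camera("side");b=env.read_camera("wrist");s=env.state();print(s["t"],s["eef_pos"],s["ft_force"],s["opening"])
cv2.imwrite("pics/g2.png",np.hstack([tile(a,140,85,100,112,4)[:448],tile(b,180,90,200,224,2)]))
E
```

```text
3.1833 [516.48916326 313.51174441  91.50858649] [10.73044638 -0.17036823  5.78440979] 0.26487941480635396
```

View pics/g2.png

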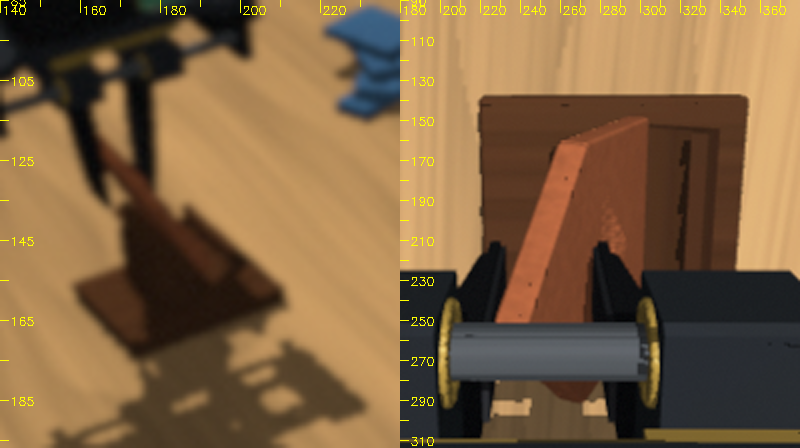

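>>> {"fn": "step_arm", "kwargs": {
  "plan": [
    [[0,0,-6,0,-0.8],[0,0,-12,0,-0.8],[0,0,-18,0,-0.9],[0,0,-24,0,-0.9],[0,0,-32,0,-1],[0,0,-40,0,-1],[0,0,-50,0,-1],[0,0,-60,0,-1]]
  ]
}}

```text
t: 3.85
eef_pos: [512.1, 312.5, 150.0]
tcp_rot: [-3.14, 0.0, 1.644]
ft_force: [-0.1, 0.1, -0.6]
opening: 0.096
grip_force: 30.0
```

```bash
python3 - <<'E'
from h import *
a=env.read_camera("side");b=env.read_camera("wrist");s=env.state();print(s["t"],s["eef_pos"],s["ft_force"],s["opening"],s["grip_force"])
cv2.imwrite("pics/g3.png",np.hstack([tile(a,140,60,100,140,4)[:560],tile(b,180,60,200,280,2)]))
E
```

```text
3.95 [512.97320287 312.99295342 151.23494253] [ 0.10868971 -0.6562703  -1.31083808] 0.09228966434473047 29.990584552288055
```

View pics/g3.png

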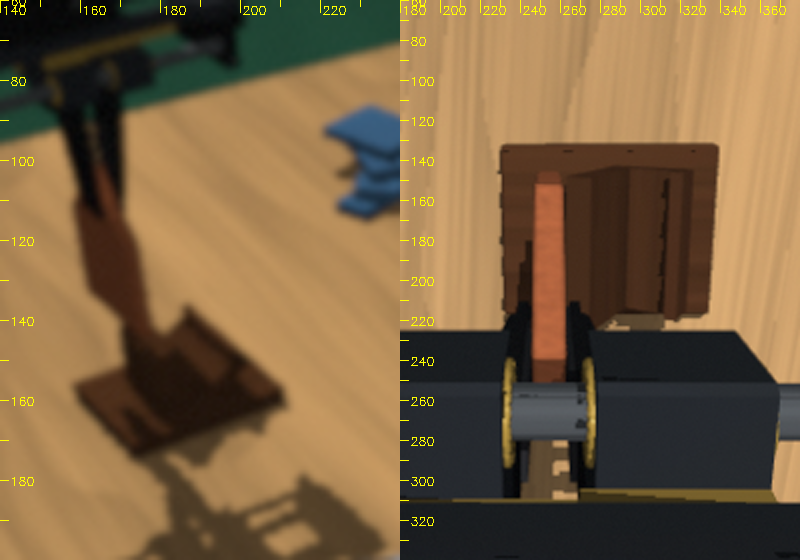

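```bash
python3 - <<'E'
from h import *
D=C["side"];S=C["scene"]
s=env.state();T=s["eef_pos"]
y=s["tcp_rot"][2]-np.pi/2;n=np.array([np.cos(y),np.sin(y),0]);w=np.array([-np.sin(y),np.cos(y),0])
def on(c,u,off):
    o,d=ray(c,u);k=(n@(T+off*n)-n@o)/(n@d);q=o+k*d-T;return (w@q).round(1),q[2].round(1)
for nm,u in(("-y bot",(148,335)),("+y bot",(88,290)),("+y sh",(78,205))):
    print(nm,on(D,(140+u[0]/4-.4,60+u[1]/4-.4),-4.5))
# scene prediction & crop with clay segmentation
a=env.read_camera("scene");cv2.imwrite("pics/s3raw.png",a)
def quad(b,w0): return [T+4.5*n+w*(w0+k)+np.array([0,0,b+h]) for k,h in((-40,0),(40,0),(40,60),(0,100),(-40,60))]
print(proj(S,quad(-52,0)).round(1).tolist())
h=cv2.cvtColor(a,cv2.COLOR_BGR2HSV)
pp=proj(S,quad(-52,0)).mean(0).astype(int);print(pp,h[pp[1],pp[0]],h[300,300])
x0,y0=pp[0]-22,pp[1]-26
for yy in range(y0,y0+52,1): print(yy,"".join("#" if v[0]<=9 and v[1]>110 and v[2]>50 else "." for v in h[yy,x0:x0+44]))
print(x0)
E
```

```text
-y bot (np.float64(-42.7), np.float64(-67.1))
+y bot (np.float64(45.1), np.float64(-77.2))
+y sh (np.float64(37.3), np.float64(-13.9))
[[363.7, 228.0], [395.5, 245.0], [402.7, 233.4], [390.2, 215.9], [369.0, 215.8]]
[384 227] [12 62 62] [ 15 121 203]
201 ............................................
202 ............................................
203 ............................................
204 ............................................
205 ............................................
206 ............................................
207 ............................................
208 ............................................
209 ............................................
210 ............................................
211 ............................................
212 ............................................
213 ............................................
214 ............................................
215 ............................................
216 ............................................
217 ............................................
218 ............
[... 1002 characters left out ...]
.....#....
239 ..................#.........................
240 .............................#.......#......
241 ...................#.#......................
242 ......................##...........##.......
243 ............................................
244 ............................................
245 ............................................
246 .................#..........................
247 ..............................#.#...........
248 ............................................
249 ............................................
250 ............................................
251 ............................................
252 ............................................
362
```

>>> {"fn": "step_arm", "kwargs": {
  "plan": [
    [[-20,-2,-5,2,-1],[-55,-5,-10,5,-1],[-92,-8,-14,8,-1],[-130,-12,-14,11,-1],[-167,-15,-14,14,-1],[-205,-18,-14,17,-1],[-242,-22,-14,20,-1],[-280,-25,-14,21.8,-1]]
  ]
}}

```text
t: 4.67
eef_pos: [507.3, 30.1, 163.2]
tcp_rot: [-3.141, 0.0, 1.261]
ft_force: [1.4, -0.1, -1.3]
opening: 0.094
grip_force: 30.0
```

```bash
python3 - <<'E'
from h import *
print(shift([506,-102,165],1.264),env.state()["eef_pos"])
E
```

```text
(array([-126.2,   39.1,   -1.8]), np.float64(-0.19902040118377404)) [507.29134965  30.08300027 163.21910919]
```

>>> {"fn": "step_arm", "kwargs": {
  "plan": [
    [[-30,9,-1,0,-1],[-65,20,-1,0,-1],[-100,30,-1,0,-1],[-126,39,-1,0,-1],[-126,39,-1,0,-1],[-126,39,-1,0,-1]]
  ]
}}

```text
t: 5.17
eef_pos: [506.7, -101.4, 164.1]
tcp_rot: [-3.141, -0.0, 1.26]
ft_force: [-0.4, 0.4, -1.9]
opening: 0.094
grip_force: 30.0
```

```bash
python3 - <<'E'
from h import *
import pickle
s=env.state();c=env.get_calibration("wrist");b=env.read_camera("wrist");print(s["t"],s["eef_pos"],s["tcp_rot"],s["ft_force"],s["opening"])
pickle.dump((c,s),open("w2.pkl","wb"));cv2.imwrite("pics/w2raw.png",b)
# crop on predicted rack
n=np.array([.953,-.302,0]);w=np.array([.302,.953,0]);o=np.array([533,-16.7,0.])
P=proj(c,[o+i*n+j*w+[0,0,50] for i in(-85,85) for j in(-50,50)]);print(P.round().tolist())
D=C["side"];a=env.read_camera("side");cv2.imwrite("pics/side2raw.png",a)
x0,y0=int(P[:,0].min())-15,int(P[:,1].min())-15;x0=max(x0,0);y0=max(y0,0)
k=800/min(512-x0,int(P[:,0].max())+15-x0);ww=int(800/k);hh=int(min(384-y0,600/k))
print(x0,y0,k);cv2.imwrite("pics/w2.png",tile(b,x0,y0,ww,hh,k))
E
```

```text
5.1667 [ 506.69240493 -101.35589757  164.07886627] [-3.14054417e+00 -2.20153837e-04  1.26034962e+00] [-0.37440211  0.44778606 -1.91534269] 0.093669300981434
[[161.0, 143.0], [151.0, 23.0], [346.0, 142.0], [354.0, 22.0]]
135 6 3.4188034188034186
```

View pics/w2.png

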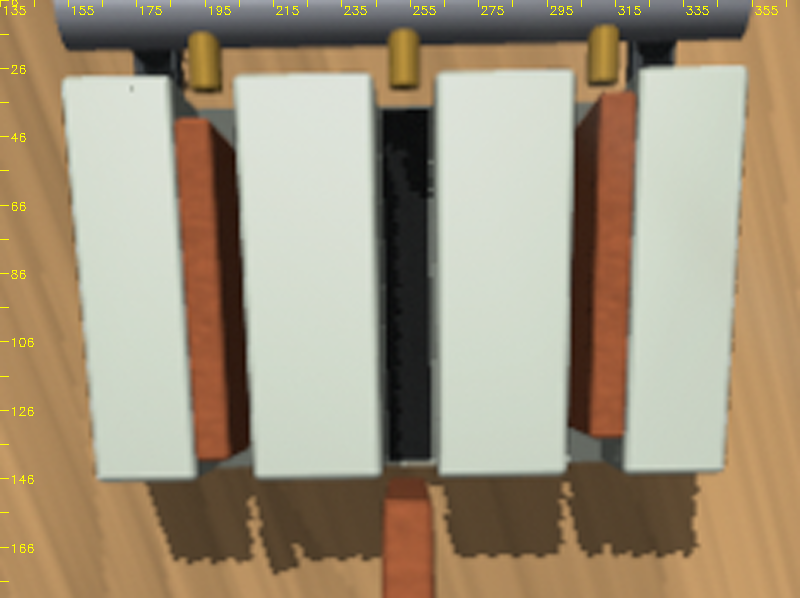

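```bash
python3 - <<'E'
from h import *
import pickle
W,s=pickle.load(open("w2.pkl","rb"))
k=3.4188;f=lambda u,v:(135+u/k-.35,6+v/k-.35)
o=[(W,(-85,-50,50),f(98,479)),(W,(85,-50,50),f(722,470)),(W,(-85,50,50),f(64,78)),(W,(85,50,50),f(746,67)),
(W,(-7.5,-50,50),f(381,475)),(W,(7.5,-50,50),f(438,473)),(W,(-7.5,50,50),f(372,74)),(W,(7.5,50,50),f(438,72)),
(W,(-42.5,-50,50),f(255,476)),(W,(42.5,-50,50),f(566,471)),(W,(-42.5,50,50),f(234,76)),(W,(42.5,50,50),f(573,69)),
(W,(-57.5,-50,50),f(196,477)),(W,(57.5,-50,50),f(624,470))]
p,r=fit(o,[533,-17,-.3]);print(p,r.round(1).tolist())
T=s["eef_pos"];y=s["tcp_rot"][2]-np.pi/2;n=np.array([np.cos(y),np.sin(y),0]);w=np.array([-np.sin(y),np.cos(y),0])
# held panel: +y edge top corners at shoulder/bottom: find lateral offset of edge columns at crop v=500 (bottom of edge) 
for h in(-72,-40): print([ (n@(onz(W,f(u,v),T[2]+h)-T)).round(1) for u,v in((385,500),(432,500),(383,590),(434,590))],[ (w@(onz(W,f(u,v),T[2]+h)-T)).round(1) for u,v in((385,500),(385,480))])
print(shift([p[0],p[1],165],np.pi/2+p[2]))
S,D=C["scene"],C["side"]
o2=[(S,(85,-50,50),(222.8,183.3)),(S,(85,50,50),(243.8,210.8)),(S,(-85,50,50),(296.6,177.1)),(D,(-85,-50,50),(204.3,242.6)),(D,(85,-50,50),(289.6,227.8)),(D,(-85,50,50),(198.6,210.1))]
print(fit(o2,[533,-17,-.3])[0],fit(o+o2,[533,-17,-.3])[0])
E
```

```text
[ 5.32959730e+02 -1.93315411e+01 -2.96736510e-01] [[-0.9, 1.0], [1.1, 0.9], [-1.9, -1.3], [1.7, -1.4], [0.3, 1.0], [-0.1, 1.3], [0.5, -1.4], [-1.0, -1.1], [-0.7, 1.2], [0.5, 1.3], [-0.9, -1.4], [1.3, -1.0], [0.3, 1.2], [-0.2, 1.4]]
[np.float64(-5.2), np.float64(5.7), np.float64(-5.8), np.float64(6.2)] [np.float64(36.0), np.float64(40.6)]
[np.float64(-4.5), np.float64(5.0), np.float64(-5.0), np.float64(5.5)] [np.float64(40.4), np.float64(44.4)]
(array([84.5,  0.6, -0.7]), np.float64(-0.6336935056029395))
[ 5.32865056e+02 -1.75732139e+01 -3.05619186e-01] [ 5.32985943e+02 -1.91759410e+01 -2.97664334e-01]
```

>>> {"fn": "step_arm", "kwargs": {
  "plan": [
    [[30,0,0,-0.3,-1],[62,0.5,0,-0.6,-1],[84,0.5,0,-0.6,-1],[84,0.5,0,-0.6,-1],[84,0.5,0,-0.6,-1],[84,0.5,10,-0.6,-1],[84,0.5,20,-0.6,-1],[84,0.5,20,-0.6,-1]]
  ]
}}

```text
t: 5.93
eef_pos: [531.8, -20.7, 142.4]
tcp_rot: [-3.138, 0.0, 1.273]
ft_force: [0.3, 0.6, -1.2]
opening: 0.091
grip_force: 30.0
```

```bash
python3 - <<'E'
from h import *
import pickle
s=env.state();c=env.get_calibration("wrist");b=env.read_camera("wrist");print(s["t"],s["eef_pos"],s["tcp_rot"],s["ft_force"],s["opening"])
print(shift([533,-19.2,110],np.pi/2-.298))
a=env.read_camera("side");d=env.read_camera("scene")
cv2.imwrite("pics/w3.png",np.hstack([tile(b,200,100,100,150,4),np.vstack([tile(a,190,155,100,75,4),tile(d,210,125,100,75,4)])]))
E
```

```text
5.9333 [531.82201177 -20.67349101 142.35433177] [-3.13834934e+00  4.30887947e-04  1.27293947e+00] [ 0.31553604  0.61344236 -1.1584859 ] 0.09142330745612277
(array([ 1.8,  0.4, 33.2]), np.float64(-0.0026237511625048053))
```

>>> {"fn": "step_arm", "kwargs": {
  "plan": [
    [[1,0,6,0,-1],[1,0,12,0,-1],[1,0,18,0,-1],[1,0,24,0,-1],[1,0,30,0,-1],[1,0,34,0,-1],[1,0,34,0,-1],[1,0,34,0,-1]]
  ]
}}

```text
t: 6.75
eef_pos: [533.3, -19.4, 110.4]
tcp_rot: [-3.141, -0.0, 1.274]
ft_force: [0.4, -0.2, -0.7]
opening: 0.095
grip_force: 30.0
```

>>> {"fn": "step_arm", "kwargs": {
  "plan": [
    [[0,0,3,0,-1],[0,0,6,0,-1],[0,0,9,0,-1],[0,0,12,0,-1],[0,0,14,0,-1],[0,0,14,0,-1]]
  ]
}}

```text
t: 7.25
eef_pos: [533.2, -19.4, 96.2]
tcp_rot: [-3.141, 0.0, 1.274]
ft_force: [-0.1, 0.1, -0.2]
opening: 0.091
grip_force: 30.0
```

Sliding in without lateral force. Next, slow steps down to floor contact.

>>> {"fn": "step_arm", "kwargs": {
  "plan": [
    [[0,0,2,0,-1],[0,0,4,0,-1],[0,0,6,0,-1],[0,0,6,0,-1]]
  ]
}}

```text
t: 7.58
eef_pos: [533.2, -19.4, 90.3]
tcp_rot: [-3.141, -0.0, 1.274]
ft_force: [0.1, 0.6, -2.0]
opening: 0.093
grip_force: 30.0
```

>>> {"fn": "step_arm", "kwargs": {
  "plan": [
    [[0,0,1,0,-1],[0,0,2,0,-1],[0,0,3,0,-1],[0,0,3,0,-1]]
  ]
}}

```text
t: 7.92
eef_pos: [533.3, -19.4, 87.4]
tcp_rot: [-3.141, -0.0, 1.274]
ft_force: [-0.3, -0.0, -0.8]
opening: 0.092
grip_force: 30.0
```

>>> {"fn": "step_arm", "kwargs": {
  "plan": [
    [[0,0,1,0,-1],[0,0,2,0,-1],[0,0,3,0,-1],[0,0,3,0,-1]]
  ]
}}

```text
t: 8.25
eef_pos: [533.7, -19.8, 85.7]
tcp_rot: [3.14, 0.0, 1.274]
ft_force: [-3.8, -3.0, 14.2]
opening: 0.093
grip_force: 30.0
```

>>> {"fn": "step_arm", "kwargs": {
  "plan": [
    [[0,0,1,0,-1],[0,0,2,0,-1],[0,0,2,0,-1]]
  ]
}}

```text
t: 8.5
eef_pos: [534.1, -20.5, 84.9]
tcp_rot: [3.138, 0.001, 1.274]
ft_force: [-7.5, -7.8, 28.2]
opening: 0.092
grip_force: 30.1
```

>>> {"fn": "step_arm", "kwargs": {
  "plan": [
    [[0,0,-2,0,-1],[0,0,-2,0,-0.8],[0,0,-2,0,-0.5],[0,0,-2,0,-0.5],[0,0,-2,0,-0.5],[0,0,-2,0,-0.5]]
  ]
}}

```text
t: 9.0
eef_pos: [533.3, -19.3, 84.3]
tcp_rot: [-3.141, -0.0, 1.274]
ft_force: [-1.3, -0.2, 0.4]
opening: 0.242
grip_force: 0.0
```

>>> {"fn": "step_arm", "kwargs": {
  "plan": [
    [[0,0,-10,0,-0.5],[0,0,-25,0,-0.5],[0,0,-45,0,-0.5],[0,0,-65,0,-0.5],[0,0,-85,0,-0.5],[0,0,-85,0,-0.5]]
  ]
}}

```text
t: 9.5
eef_pos: [534.7, -19.6, 173.6]
tcp_rot: [3.136, -0.001, 1.274]
ft_force: [0.3, 0.3, 0.4]
opening: 0.252
grip_force: 0.0
```

```bash
python3 - <<'E'
from h import *
s=env.state();print(s["t"],s["eef_pos"],s["ft_force"],s["opening"])
c=env.get_calibration("wrist");a=env.read_camera("side");d=env.read_camera("scene");b=env.read_camera("wrist")
import pickle;pickle.dump(c,open("w4.pkl","wb"))
for n,i in(("side",a),("scene",d),("wrist",b)): cv2.imwrite(f"pics/p4{n}.png",i)
# expected outline of seated panel
p=np.array([533,-19.2,12]);y=-.298;n=np.array([np.cos(y),np.sin(y),0]);w=np.array([-np.sin(y),np.cos(y),0])
for nm,cc,x in(("side",C["side"],-4.5),("scene",C["scene"],4.5)):
    print(nm,proj(cc,[p+x*n+k*w+[0,0,h] for k,h in((-40,60),(0,100),(40,60),(-40,38),(40,38))]).round(1).tolist())
def T(im,x,y):return tile(im,x,y,100,75,4)
A=T(a,190,165);B=T(d,210,130)
cv2.imwrite("pics/v4.png",np.vstack([np.hstack([A,B]),np.hstack([tile(b,160,100,200,150,2),tile(a,225,294,133,90,3)[:,:400] if 0 else cv2.resize(tile(a,225,285,130,97,3),(400,300))])]))
E
```

```text
9.5 [534.71554176 -19.55233349 173.6118633 ] [0.31822395 0.30757162 0.39237373] 0.2524165162487108
side [[245.1, 223.8], [240.0, 195.0], [237.0, 198.6], [245.5, 232.2], [237.5, 206.9]]
scene [[249.0, 165.3], [258.1, 166.9], [267.4, 186.4], [249.2, 170.0], [267.3, 191.0]]
```

View pics/v4.png

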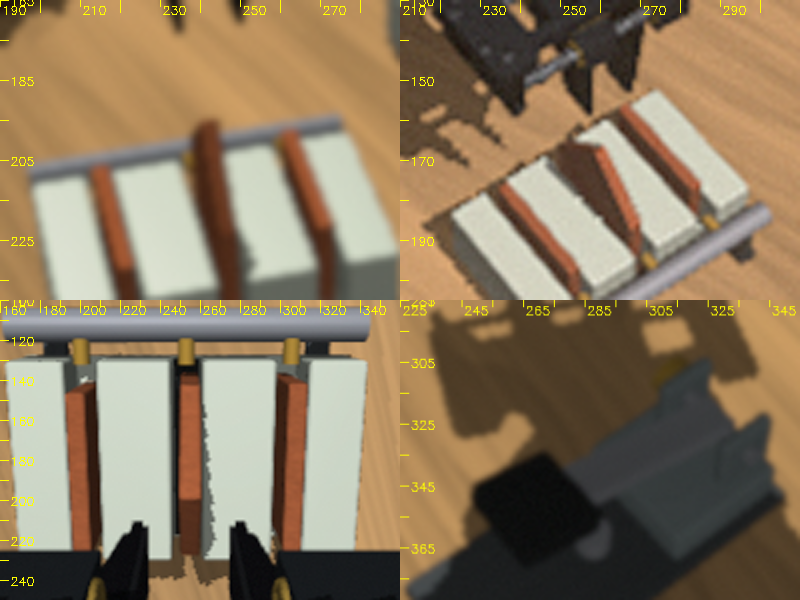

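```bash
python3 - <<'E'
from h import *
import pickle
c=pickle.load(open("w4.pkl","rb"));b=cv2.imread("pics/p4wrist.png")
p=np.array([533,-19.2,12]);y=-.298;n=np.array([np.cos(y),np.sin(y),0]);w=np.array([-np.sin(y),np.cos(y),0])
for r,dz in((0,0),(.1,4),(-.1,4),(0,6)):
    f=lambda k,h:p+w*(k*np.cos(r)-h*np.sin(r))+np.array([0,0,dz+k*np.sin(r)+h*np.cos(r)])
    print(r,dz,proj(c,[f(k,h) for k,h in((-40,60),(0,100),(40,60))]).round(1).tolist(),"scene",proj(C["scene"],[f(k,h)+4.5*n for k,h in((-40,60),(0,100),(40,60))]).round(1).tolist())
for yy in range(128,240,3): print(yy,b[yy,250:260:3].tolist())
E
```

```text
0 0 [[251.4, 228.0], [251.1, 199.6], [251.2, 143.0]] scene [[249.0, 165.3], [258.1, 166.9], [267.4, 186.4]]
0.1 4 [[251.4, 233.6], [251.2, 213.1], [251.1, 151.2]] scene [[247.8, 163.9], [255.8, 163.4], [266.0, 183.1]]
-0.1 4 [[251.3, 224.9], [251.1, 188.4], [251.1, 136.3]] scene [[250.4, 165.2], [260.5, 168.8], [268.8, 188.1]]
0 6 [[251.3, 230.5], [251.1, 201.8], [251.1, 143.7]] scene [[249.0, 164.0], [258.1, 165.6], [267.5, 185.2]]
128 [[48, 116, 147], [56, 135, 172], [43, 92, 114], [81, 90, 89]]
131 [[47, 116, 147], [56, 136, 172], [36, 86, 109], [41, 44, 41]]
134 [[16, 15, 15], [16, 17, 15], [12, 15, 12], [42, 43, 41]]
137 [[20, 28, 47], [19, 29, 52], [19, 30, 52], [40, 45, 45]]
140 [[32, 45, 76], [38, 60, 110], [38, 61, 110], [45, 57, 82]]
143 [[43, 66, 116], [60, 95, 172], [58, 93, 167], [53, 79, 130]]
146 [[44, 68, 119], [58, 92, 169], [59, 95, 169], [49, 75, 132]]
149 [[43, 67, 120], [57, 92, 166], [60, 94, 169], [49, 76, 134]]
152 [[45, 70, 126], [59, 97, 174], [60, 96, 173], [52, 81, 141]]
155 [[43, 68, 123], [61, 99, 178], [62, 99, 177], [52, 83, 148]]
158 [[42, 67, 121], [
[... 1061 characters left out ...]
6, 43, 77]]
209 [[26, 41, 72], [30, 48, 86], [30, 48, 86], [26, 43, 76]]
212 [[26, 41, 70], [30, 46, 85], [28, 46, 83], [30, 43, 72]]
215 [[25, 38, 66], [29, 46, 83], [29, 46, 83], [29, 42, 70]]
218 [[32, 49, 77], [29, 46, 85], [29, 47, 85], [27, 40, 68]]
221 [[31, 46, 75], [26, 45, 81], [28, 45, 81], [28, 43, 70]]
224 [[29, 46, 73], [27, 46, 82], [29, 46, 82], [30, 47, 73]]
227 [[42, 63, 85], [50, 78, 112], [34, 53, 83], [38, 57, 78]]
230 [[46, 68, 87], [86, 129, 164], [67, 99, 127], [46, 68, 87]]
233 [[47, 69, 88], [90, 133, 169], [70, 105, 133], [46, 68, 86]]
236 [[45, 67, 86], [91, 135, 173], [90, 133, 171], [46, 68, 87]]
239 [[80, 121, 155], [93, 137, 175], [87, 129, 165], [46, 68, 87]]
```

>>> {"fn": "step_arm", "kwargs": {
  "plan": [
    [[-20,-2,-5,0,-0.7],[-57,-5,-8,0,-1],[-95,-8,-8,0,-1],[-133,-11,-8,0,-1],[-171,-14,-8,0,-1],[-209,-17,-8,0,-1],[-247,-20,-8,0,-1],[-285,-24,-8,0,-1]]
  ]
}}

```text
t: 10.32
eef_pos: [425.7, -286.2, 176.6]
tcp_rot: [-3.14, -0.001, 1.274]
ft_force: [1.3, -0.2, 0.3]
opening: 0.005
grip_force: 0.0
```

>>> {"fn": "step_arm", "kwargs": {
  "plan": [
    [[-35,-3,0,0,-1],[-70,-6,0,0,-1],[-96,-8,0,0,-1],[-96,-8,0,0,-1],[-96,-8,0,0,-1]]
  ]
}}

```text
t: 10.73
eef_pos: [390.2, -374.9, 176.4]
tcp_rot: [-3.14, -0.001, 1.271]
ft_force: [-0.3, -0.4, -0.1]
opening: 0.002
grip_force: 0.0
```

```bash
python3 - <<'E'
from h import *
import pickle
s=env.state();c=env.get_calibration("wrist");b=env.read_camera("wrist");print(s["t"],s["eef_pos"],s["tcp_rot"],s["opening"])
pickle.dump((c,s),open("w5.pkl","wb"));cv2.imwrite("pics/w5.png",b)
t=.24
def P(x,y):
    q=np.array([-120*np.cos(t),0,45+120*np.sin(t)])+8*np.array([np.sin(t),0,np.cos(t)])+x*np.array([np.cos(t),0,-np.sin(t)])
    q[1]+=y;z=.11;return R.from_euler("z",z).apply(q)+[524.4,-305.4,0]
q=proj(c,[P(x,y) for x,y in((-23,-23),(-23,23),(23,23),(23,-23),(0,0))]);print(q.round(1).tolist())
g=b.max(2);x0,x1=int(q[:,0].min())-16,int(q[:,0].max())+16;y0,y1=int(q[:,1].min())-16,int(q[:,1].max())+16
print(x0,y0)
for y in range(max(y0,0),y1,2): print(y,"".join("#" if v<36 else "+" if v<60 else "-" if v<90 else "." for v in g[y,x0:x1]))
E
```

```text
10.7333 [ 390.22579245 -374.86982531  176.36375686] [-3.13978184e+00 -1.41333481e-03  1.27110706e+00] 0.0019245246286738963
[[243.5, 155.8], [220.6, 104.3], [270.4, 82.4], [290.9, 133.5], [256.9, 119.4]]
204 66
66 ........................................................................-------------------------++++-
68 .....................................................................-------------------.---------++++
70 ...............................................................-----------------------------------++++
72 ...........................................................---------------------------------------++++
74 ........................................................------------------..-----------------------+++
76 ...................................................------------------------.-----------------------+++
78 ...............................................--------------------.-..-----------------------------++
80 ..........................................-----------------------.----------------------------------++
82 ......................................
[... 4064 characters left out ...]
++++++-...................................................
160 ....................--------------------+++++-........................................................
162 .....................---------------------............................................................
164 ......................-------------+-.................................................................
166 ......................----------......................................................................
168 ........................----..........................................................................
170 ......................................................................................................
```

>>> {"fn": "step_arm", "kwargs": {
  "plan": [
    [[30,0,20,0,-1],[60,0,45,0,-1],[60,0,70,0,-1],[60,0,86,0,-1],[60,0,90,0,-1],[60,0,90,0,-1],[60,0,90,0,-1]]
  ]
}}

```text
t: 11.37
eef_pos: [409.1, -316.7, 88.1]
tcp_rot: [3.141, -0.0, 1.274]
ft_force: [1.3, -0.5, -0.4]
opening: 0.004
grip_force: 0.0
```

>>> {"fn": "step_arm", "kwargs": {
  "plan": [
    [[0,0,3,0,-1],[0,0,6,0,-1],[0,0,9,0,-1],[0,0,12,0,-1],[0,0,15,0,-1],[0,0,18,0,-1],[0,0,20,0,-1],[0,0,20,0,-1]]
  ]
}}

```text
t: 12.03
eef_pos: [408.4, -317.3, 68.1]
tcp_rot: [3.141, 0.0, 1.273]
ft_force: [-4.5, -1.3, 7.3]
opening: 0.006
grip_force: 3.7
```

>>> {"fn": "step_arm", "kwargs": {
  "plan": [
    [[0,0,3,0,-1],[0,0,6,0,-1],[0,0,9,0,-1],[0,0,11,0,-1],[0,0,12,0,-1],[0,0,13,0,-1],[0,0,14,0,-1],[0,0,14,0,-1]]
  ]
}}

```text
t: 12.7
eef_pos: [408.1, -317.3, 54.3]
tcp_rot: [-3.141, 0.0, 1.274]
ft_force: [-7.5, -1.4, 9.7]
opening: 0.008
grip_force: 4.9
```

```bash
python3 - <<'E'
from h import *
s=env.state();print(s["t"],s["eef_pos"],s["ft_force"],s["tcp_rot"])
E
```

```text
12.7 [ 408.09902571 -317.28563822   54.32366762] [-7.5367216  -1.40296241  9.70852773] [-3.14132799e+00  4.98623544e-04  1.27350530e+00]
```

>>> {"fn": "step_arm", "kwargs": {
  "plan": [
    [[0,0,0.7,0,-1],[0,0,1.3,0,-1],[0,0,1.3,0,-1],[0,0,1.3,0,-1],[0,0,1.3,0,-1],[0,0,1.3,0,-1]]
  ]
}}

```text
t: 13.2
eef_pos: [408.1, -317.3, 53.2]
tcp_rot: [-3.141, 0.001, 1.273]
ft_force: [-7.5, -2.0, 11.5]
opening: 0.004
grip_force: 5.2
```

```bash
python3 - <<'E'
from h import *
s=env.state();print(s["t"],s["eef_pos"],s["ft_force"])
a=env.read_camera("side");cv2.imwrite("pics/end.png",a)
D=C["side"];g=a.max(2)
for t in(.24,.04,0,-.04):
    def P(x,y):
        q=np.array([-120*np.cos(t),0,45+120*np.sin(t)])+8*np.array([np.sin(t),0,np.cos(t)])+x*np.array([np.cos(t),0,-np.sin(t)])
        q[1]+=y;return R.from_euler("z",.11).apply(q)+[525.5,-304.5,0]
    print(t,proj(D,[P(x,y) for x,y in((-23,-23),(-23,23),(23,23),(23,-23))]).round(1).tolist())
o=cv2.imread("pics/side_raw.png").max(2)
for im in(o,g):
    for y in range(326,384,2): print(y,"".join("#" if v<30 else "+" if v<45 else "-" if v<80 else "." for v in im[y,240:300]))
E
```

```text
13.2 [ 408.05164972 -317.29411062   53.17589982] [-7.49500821 -1.95043446 11.49691144]
0.24 [[266.9, 366.5], [247.3, 343.4], [271.9, 331.8], [291.8, 353.4]]
0.04 [[263.9, 379.5], [244.9, 356.4], [269.7, 340.7], [289.1, 362.3]]
0 [[263.7, 381.8], [244.8, 358.8], [269.5, 342.3], [288.9, 364.0]]
-0.04 [[263.7, 384.0], [244.9, 361.0], [269.4, 343.9], [288.7, 365.5]]
326 ............................................................
328 ............................................................
330 ............................................................
332 ............................................................
334 ............................................................
336 ...........................--++##--.........................
338 .......................--+########+-........................
340 ..................--++##############+-......................
342 ..............--++####################+-....................
344 ..........--+###########################+-..............----
346 .........-################################+-........--------
348 ........-+######
[... 2334 characters left out ...]
------------++############++-------...............
364 ........-+++-----------++############++---------.....-------
366 ........--++++----------++############++---++++--...-----+++
368 ..........-++++---------++#############+++++##++------+--++-
370 ...........--++++--------++###############+++--++---+++--+++
372 .............--++++-----+++#############++------+-+---+--+-+
374 ...............-++++++++##############++-...-----++-+-++++++
376 ................--+++++#############+++-----------+--+++++++
378 ..................-++++###########++++----------++--++++++++
380 ...................--+#########+++++++---------++++++++++-+-
382 ...................--++#####+++++++------+-++-++++++++++----
```

```bash
python3 -c "
from cell import env
print(env.job_done())"
```

```text
the job is handed in; nothing more can be done
None
```

The gable panel is fully down, peak up and released in the empty middle slot of the rack. The job was handed in at about 13 s with the fingers still holding the air lever level (TCP 53.2 mm above the table, pressing with 11.5 N), and the other panels, spray bottle and jar were not touched.

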